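# Fit the ram to a bench staking press

## Robot

A 6-joint arm with a two-finger parallel gripper is mounted at the origin on the work surface. World frame = base frame: x ahead of the robot, y to its left, z up, the work surface at z = 0. Lengths are in mm, angles in rad, forces in N, time in s.
With the tool pointing down it reaches from about 400 to 925 mm from the base axis. Payload 12.5 kg.
Tool frame: the origin (TCP) lies midway between the tips of the shut fingers; the grasp point (between the pads) lies 19 mm behind it (env.grip_depth is the distance from the TCP to the grasp point, in mm); z points along the fingers, y is the line along which they close (so a half turn about z gives the same grasp; the last joint's range is limited). The gripper opens to 95 mm and grips with 3 to 60 N. Pads are 20 mm wide; open, the fingers measure 119 mm over their backs; the gripper's body (75 mm by 180 mm) begins 59 mm behind the grasp point.
Start: joints at [-1.246, 0.491, 1.559, -0, 1.092, -0.106], TCP at [261.023, -567.903, 214.661] pointing down, gripper open.
Joint ranges: [-3.1, 3.1], [-0.84, 2.19], [0.05, 2.79], [-1.13, 4.28], [0.06, 2.93], [-2.69, 2.69]. Speed limits (rad/s): [2.22, 2.22, 2.79, 3.14, 3.14, 3.14].

## Interface

Orientations are given as [roll, pitch, yaw] about the fixed x, y, z axes, in that order (R = Rz(yaw) Ry(pitch) Rx(roll)).
In Python, from cell import monitor, viewer, order, env gives the robot as it stands.
- The arm moves only by the tool move_arm, never from a script. Its argument "moves" is one flat list of numbers, 4 for each row, row after row: the shift along the tool's x, y, z normalised to -1 to 1, where 1 is 0.15 m, then the turn about the tool's z normalised to -1 to 1, where 1 is pi/2 rad. A call has 1 to 10 rows; each row shifts and turns the commanded pose from where the row before left it, along the tool's axes as they then stand; what a row does not reach is not made up. A row lasts 1/8 s, in which the tool goes at most 62.5 mm and 10.7 degrees, less where a joint would pass 70% of its speed; a pose out of reach is approached as far as the arm can. A call with a number of a shift or a turn outside -1 to 1 is refused whole. A call with a gripper value outside its range is refused whole. "claw" is the finger opening in mm, from 0 to 95.1, set as the call begins (left out, the last holds). The fingers move at their own pace and stop on an object; the grip force is fixed at half the most. Time passes only in rows, so rows that do not move let the fingers close. It gives the time, the measured TCP pose, the force, the opening and the grip force at its end, in the units of the state.
- monitor.state(): the state, without advancing time (a new reading comes with each control period).
- viewer.read_camera(name): name is "scene" or "top" or "wrist"; returns the picture (420x560x3 uint8, red, green, blue); there is no depth.
- viewer.camera_info(name): a dict with "K" (3x3 intrinsics, pixels), "camera_from_world" (4x4, takes a point from world to camera coordinates). Camera axes: x right, y down, z forward; pixel columns grow to the right and rows downward; lengths in mm; the calibration is good to about 2 mm. A picture is of the moment at which its call begins: read the wrist's pose just before it. camera_info takes no time and is no camera call; for the wrist camera it gives the pose at the moment of the call.
- order.job_done(): hands the job in; it is judged then, once.
The state is a dict: "t": time; "joints": joint angles; "qvel": joint speeds; "tau": joint torques, N m; "eef_pos": TCP position; "tcp_rot": TCP orientation; "ft_force": force on the tool from outside, world axes, zero at the start; "moment": the same for the moment, N m; "opening": opening from 0.0 (shut) to 1.0 (fully open); "grip_force": force on a finger pad.
Only numpy, scipy, OpenCV 4.12 (cv2) and the standard library are available. Lean on these libraries where they do the work, as an engineer would, in place of code of your own. Each camera call takes 0.05 s, during which the arm holds its last target. There are 200 camera calls.

## Task

Take the dust cap off the top bushing of the staking press and set it down, mouth down, flat on the floor of the parts tray. Then draw the ram (the long headed rod) out of the tool block and lower it through the upper and then the lower bushing until its tip hangs about halfway between the lower bushing and the board's terminal, never touching the board. Finish there, still gripping the ram and keeping it steady, since it is not clamped yet; leave the other things on the bench where they are.

Things in the scene. Friction and masses are not known exactly. Their poses are not given: they have to be found in the camera images.
- press: Staking press, fixed: grey cast C-frame 152 mm tall; two lugs (40 mm across, z = 82 to 102 and 132 to 152 mm) hold brass bushings in line on one upright axis, 26 mm open gap between. Bores 14 mm, 24 mm outside, conical lead-ins on top. Origin: on that axis, on the bench; z up. Column at y = -63 to -113; base y = -117 to 53, x = -53 to 53. A thumbscrew juts to x = 37 from the upper lug.
- press_upper (a point): Centre of the mouth (top rim) of the upper bushing, 165 mm above the bench; this bushing runs from z = 130 to 165 and stands 13 mm above its lug; its lead-in cone is 21 mm wide at the rim and narrows to the 14 mm bore 5 mm down.
- press_lower (a point): Centre of the underside of the lower bushing, 80 mm above the bench; this bushing runs from z = 80 to 104, its lead-in cone is 19 mm wide at its top rim.
- board: Circuit board (54 by 84 mm) clipped in its nest plate on the press's anvil, fixed, its top at z = 30; it carries brass turret terminals. Its frame is that of the press.
- terminal_top (a point): Top of the turret terminal that stands on the board right under the bushings, on the bushings' axis, 36 mm above the bench. There are 44 mm between it and the underside of the lower bushing.
- cap: Loose black ribbed dust cap over the upper bushing, rigid: 32 mm outside, 27 mm tall, upper 12 mm solid, skirt open below (27 mm inside, 15 mm deep), about 30 g. Its rim rests on the upper lug, 152 mm above the bench; it slips straight up, no catch. Origin: centre of its lower rim; z points up through its closed top.
- ram: The press's ram: straight bare-steel rod standing upright, head up, in one of the tool block's three holes (which one varies), the tallest there. 160 mm long: shank 12 mm in diameter, 132 mm long, tip chamfered; then a head 24 mm in diameter, 28 mm tall. 0.17 to 0.35 kg. Origin: centre of the tip's end face, 7 mm above the bench at the start; z runs up to the head.
- ram_tip (a point): Lower end of the ram (same point as its origin).
- ram_shoulder (a point): On the ram's axis at the underside of its head, 132 mm above the tip.
- block: Wooden tool block, fixed: 54 mm (x) by 150 mm (y) by 45 mm tall, with three upright holes of 13 mm bore in a row along its y at -48, 0 and 48 mm, their floors 7 mm above the bench (38 mm deep). Origin: centre of its underside. Block and tray stand left and right of the press, either way round.
- tray: Shallow steel parts tray, fixed: 130 mm (x) by 160 mm (y) outside, walls 4 mm thick and 16 mm high, floor 4 mm thick. Origin: centre of its underside.
- collar: Loose blackened-steel stop collar lying flat in the tray towards its +y end: 28 mm in diameter, 10 mm thick. Bystander. Origin: centre of its underside.
- punch_a: Hand punch standing in another hole of the block: 93 mm long, grip 17 mm thick, no head. Bystander. Origin: centre of its lower end.
- punch_b: Shorter hand punch standing in the third hole of the block: 78 mm long, grip 15 mm thick, no head. Bystander. Origin: centre of its lower end.
- solder_reel: Solder reel standing on its flange, 60 mm in diameter, 50 mm tall. Bystander. Origin: centre of its underside.
- tape_reel: Roll of tape lying flat, 72 mm in diameter, 18 mm tall. Bystander. Origin: centre of its underside.
- screwdriver: Screwdriver lying on the bench, 180 mm long, 26 mm thick. Bystander. Origin: under its middle; x runs from handle to blade.
- loupe: Black eyepiece magnifier standing on the bench, 48 mm in diameter, 40 mm tall. Bystander. Origin: centre of its underside.
- multimeter: Multimeter lying on its back, 82 mm (x) by 160 mm (y) by about 40 mm. Bystander. Origin: centre of its underside.
Not all that is in view belongs to the job. Of the things shaped like the ram, the steel one is meant. What is shaped like the cap but green is not meant.

How it is judged:
By the outcome, as a careful person would: the job done as asked, in the order asked, and still so for the second after the job is handed in, while the arm keeps its last pose, push and grip.
It also fails if it takes over 64 s, if anything falls off the work surface, if the arm or the gripper's body presses on something with over 40 N, if the wrist force passes 120 N, or if a joint passes its speed limit or range.

## Working session

There is one attempt and no reset: what is moved stays moved. The work goes in short steps, Python scripts to look and compute and a tool call to move; the robot and the scene stay as the last step left them, time stands still between calls to the robot, and variables do not carry over. Pictures are saved under pics/ and viewed, at most 10 in all, crops included, and the job is handed in when it is done.

Besides the shell and the picture viewer there is one more tool, called after "Emit:" by a JSON object that holds its "name" and its "arguments". move_arm: Moves the arm, as the interface text tells. Scaled input: -1 to 1 covers 0.15 m each way for a shift and pi/2 rad each way for a turn. Its arguments: {"type":"object","properties":{"moves":{"type":"array"},"claw":{"type":"number"}},"required":["moves"]}

```bash
mkdir -p pics; ls
python3 - <<'E'
from cell import monitor, viewer, env
import cv2,numpy as np
s=monitor.state();print({k:np.round(v,3).tolist() for k,v in s.items()})
ims=[]
for n in("scene","top"):
    im=viewer.read_camera(n);cv2.imwrite(f"pics/{n}0.png",im[:,:,::-1])
    i=viewer.camera_info(n);print(n,np.round(i["K"],1).tolist(),np.round(i["camera_from_world"],3).tolist())
E
```

```text
pics
{'t': 0.0, 'joints': [-1.246, 0.492, 1.559, -0.0, 1.092, -0.106], 'qvel': [-0.001, 0.001, 0.0, -0.0, -0.001, -0.001], 'tau': [-0.003, -61.266, -25.819, 0.069, 0.048, -0.0], 'eef_pos': [260.915, -567.673, 214.045], 'tcp_rot': [-3.14, -0.0, 0.431], 'ft_force': [-0.264, -0.068, 0.334], 'moment': [-0.029, 0.001, -0.058], 'grip_force': 0.0, 'opening': 0.999}
scene [[463.6, 0.0, 282.2], [0.0, 463.6, 207.3], [0.0, 0.0, 1.0]] [[0.271, 0.963, 0.012, -180.061], [0.593, -0.157, -0.79, -234.593], [-0.758, 0.221, -0.613, 1475.891], [0.0, 0.0, 0.0, 1.0]]
top [[385.4, 0.0, 277.6], [0.0, 385.4, 202.2], [0.0, 0.0, 1.0]] [[0.016, -0.999, -0.033, 34.586], [-0.981, -0.009, -0.194, 605.898], [0.194, 0.035, -0.98, 811.978], [0.0, 0.0, 0.0, 1.0]]
```

View pics/scene0.png

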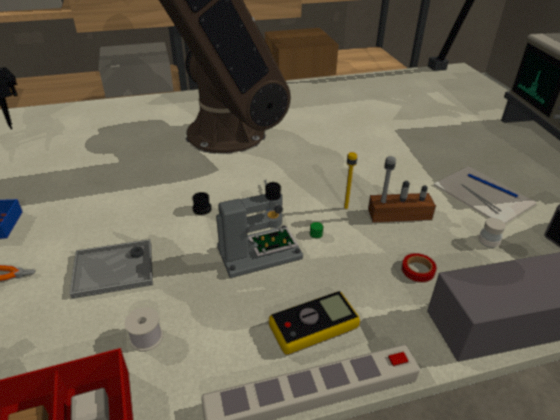

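View pics/top0.png

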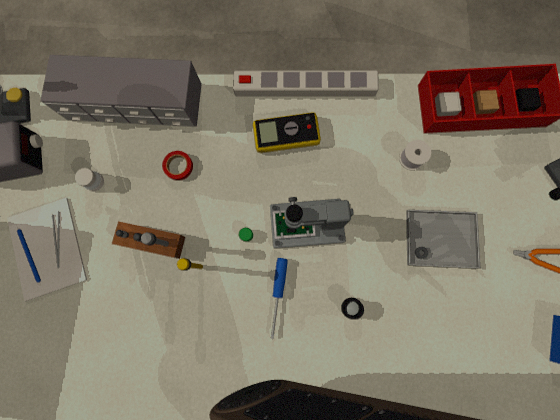

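Scene view: the press is at (258,230) with the black cap on its upper lug at (273,190), and the tray is at (113,268). The block is at (401,207), and a headed steel rod stands in its left hole with its head at (390,163).
- **Ram candidates:** the steel rod at (390,163) and the yellow rod at (351,160). The steel one, standing in the block, fits.
- **Cap candidates:** the black cap on the press at (273,190), the green one at (316,230), and the loupe at (201,203). The black one on the bushing fits.

I'll confirm in one crop.

```bash
cat > h.py <<'E'
from cell import monitor, viewer, env, order
import cv2,numpy as np
def snap(n,f=None):
    i=viewer.camera_info(n);im=viewer.read_camera(n)[:,:,::-1].copy()
    if f:cv2.imwrite(f"pics/{f}.png",im)
    return im,np.array(i["K"]),np.array(i["camera_from_world"])
def ray(K,T,p):
    d=T[:3,:3].T@np.linalg.solve(K,[p[0],p[1],1.]);return -T[:3,:3].T@T[:3,3],d
def onz(K,T,p,z):
    c,d=ray(K,T,p);return c+d*(z-c[2])/d[2]
def proj(K,T,X):
    q=K@(T[:3,:3]@np.asarray(X,float)+T[:3,3]);return q[:2]/q[2]
def tri(v):
    A=np.zeros((3,3));b=np.zeros(3)
    for K,T,p in v:
        c,d=ray(K,T,p);d/=np.linalg.norm(d);M=np.eye(3)-np.outer(d,d);A+=M;b+=M@c
    return np.linalg.solve(A,b)
def st():
    s=monitor.state();print({k:np.round(s[k],2).tolist() for k in("t","joints","eef_pos","tcp_rot","ft_force","grip_force","opening")})
    return s
E
python3 - <<'E'
from h import *
a=cv2.imread("pics/scene0.png");b=cv2.imread("pics/top0.png")
A=cv2.resize(a[140:280,190:450],None,fx=3,fy=3,interpolation=cv2.INTER_CUBIC)[:, :780]
B=cv2.resize(b[180:280,100:360],None,fx=3,fy=3,interpolation=cv2.INTER_CUBIC)
cv2.imwrite("pics/crop1.png",cv2.resize(np.vstack([A,B]),(650,600)))
v={n:(np.array((i:=viewer.camera_info(n))["K"]),np.array(i["camera_from_world"])) for n in("scene","top")}
t=v["top"]
print("cap top",onz(*t,(294,213),179)); print("ram head",onz(*t,(148,238),167))
print("wristcam",np.round(viewer.camera_info("wrist")["camera_from_world"],3).tolist(),viewer.camera_info("wrist")["K"])
for p in[(407,266),(477,269),(480,212),(410,211)]:print("tray",onz(*t,p,16).round())
print("collar",onz(*t,(421,253),14).round())
for p in[(112,239),(180,257),(185,235),(118,222)]:print("block",onz(*t,p,45).round())
E
```

```text
cap top [560.89501534   5.89541255 179.        ]
ram head [510.1737638  292.14791354 167.        ]
wristcam [[0.417, -0.909, -0.001, -623.054], [-0.879, -0.403, 0.253, -26.557], [-0.231, -0.104, -0.967, 391.056], [0.0, 0.0, 0.0, 1.0]] [[353.04838      0.         273.85550054]
 [  0.         353.04838    208.55630237]
 [  0.           0.           1.        ]]
tray [ 469. -254.   16.]
tray [ 464. -410.   16.]
tray [ 595. -428.   16.]
tray [ 596. -267.   16.]
collar [ 499. -287.   14.]
block [519. 421.  45.]
block [480. 261.  45.]
block [530. 253.  45.]
block [558. 411.  45.]
```

View pics/crop1.png

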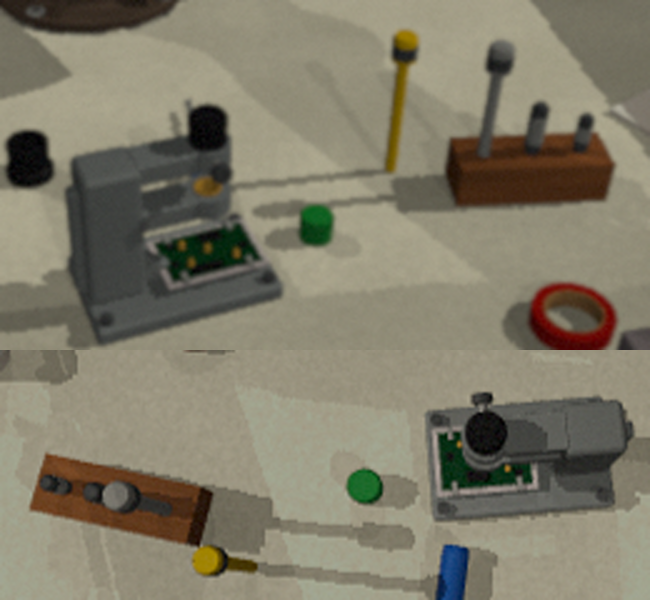

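Crop confirms it: the steel headed rod stands in the block's right-hand (-y) hole, the black cap sits on the upper lug, and the yellow rod and green cap are decoys. I'll move above the press at yaw 0.

Emit:
{"name": "move_arm", "arguments": {"moves": [0,0,-0.2,0.0915,0,0,-0.2,0.0915,0,0,-0.2,0.0915,0.15,-0.28,0,0,0.15,-0.28,0,0,0.15,-0.28,0,0,0.15,-0.28,0,0,0.15,-0.28,0,0,0.15,-0.28,0,0,0.15,-0.28,0,0], "claw": 60}}

```text
t: 1.35
eef_pos: [419.1, -272.5, 304.5]
tcp_rot: [-3.142, 0.0, -0.0]
ft_force: [0.4, -0.6, 0.3]
opening: 0.63
grip_force: 0.0
```

Emit:
{"name": "move_arm", "arguments": {"moves": [0.13,-0.28,0,0,0.13,-0.28,0,0,0.13,-0.28,0,0,0.13,-0.28,0,0,0.13,-0.28,0,0,0.13,-0.28,0,0,0.13,-0.2,0,0,0,0,0,0]}}

```text
t: 2.35
eef_pos: [555.8, 9.8, 304.0]
tcp_rot: [-3.141, 0.001, 0.002]
ft_force: [0.0, 0.4, -0.2]
opening: 0.632
grip_force: 0.0
```

Run:
```python
from h import *
st();im,K,T=snap("wrist","w1")
print(proj(K,T,[561,6,179]))
```

```text
{'t': 2.35, 'joints': [-0.1, 0.31, 1.6, 0.0, 1.23, 1.47], 'eef_pos': [555.8, 9.76, 303.99], 'tcp_rot': [-3.14, 0.0, 0.0], 'ft_force': [0.03, 0.43, -0.23], 'grip_force': 0.0, 'opening': 0.63}
[280.70459738 196.49316699]
```

View pics/w1.png

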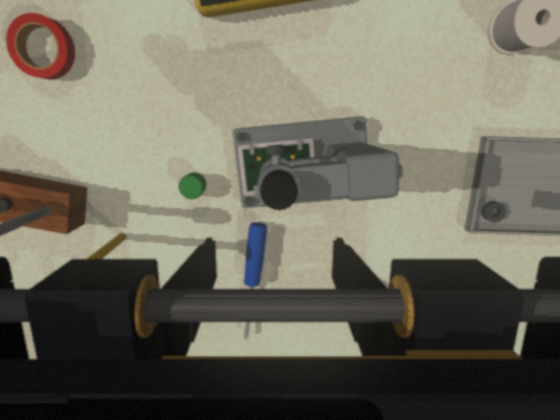

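Wrist view: the cap is at (278,189) on the press, with the green decoy at (191,185), the tray right at (520,185), and the block left at (30,200). Next I measure the cap's top circle.

```bash
cat >> h.py <<'E'
def dark(im,p,thr=45,r=40):
    m=(im.max(2)<thr).astype(np.uint8);w=np.zeros_like(m);cv2.circle(w,tuple(map(int,p)),r,1,-1)
    n,l,s,c=cv2.connectedComponentsWithStats(m*w)
    k=1+np.argmax(s[1:,4]);return (l==k).astype(np.uint8),s[k],c[k]
def capfit(im,K,T,z,p,R,thr=45,r=40):
    """fit world circle radius R at height z to the far-side (from camera nadir) contour"""
    from scipy.optimize import least_squares
    m,s,c=dark(im,p,thr,r);cn=max(cv2.findContours(m,0,1)[0],key=cv2.contourArea)[:,0]
    W=np.array([onz(K,T,q,z)[:2] for q in cn]);cam=ray(K,T,(0,0))[0][:2]
    c0=onz(K,T,p,z)[:2];u=(c0-cam)/np.linalg.norm(c0-cam)
    f=W[(W-c0)@u>0.0]
    o=least_squares(lambda q:np.hypot(*(f-q[:2]).T)-q[2],[*c0,R],loss="soft_l1",f_scale=.5)
    return o.x,np.sqrt(np.mean(o.fun**2)),s
E
python3 - <<'E'
from h import *
im,K,T=snap("wrist")
print(capfit(im,K,T,179,(278,189),16,r=30))
im,K,T=snap("top","t1")
print(capfit(im,K,T,179,(294,213),16,r=20))
E
```

```text
(array([566.35517735,   7.59021908,  14.64761294]), np.float64(0.35846592850865455), array([ 260,  170,   36,   37, 1019], dtype=int32))
(array([-262616.79054309,    4344.73968065,  263228.63250424]), np.float64(2.716515445945789), array([276, 202,  38,   6, 116], dtype=int32))
```

Emit:
{"name": "move_arm", "arguments": {"moves": [0.06,0.016,0.2,0,0,0,0.2,0,0,0,0.17,0,0,0,0,0]}}

```text
t: 3.0
eef_pos: [563.3, 4.7, 218.0]
tcp_rot: [-3.141, 0.003, -0.002]
ft_force: [0.4, 0.4, 0.8]
opening: 0.628
grip_force: 0.0
```

Run:
```python
from h import *
st();im,K,T=snap("wrist","w2");p=proj(K,T,[566,7,179]);print(p)
for r in(45,60):print(capfit(im,K,T,179,p,16,r=r))
i=viewer.camera_info("top");t=cv2.imread("pics/top0.png")
print(capfit(t,np.array(i["K"]),np.array(i["camera_from_world"]),179,(294,213),16,thr=40,r=14))
```

```text
{'t': 3.0, 'joints': [-0.11, 0.4, 1.71, -0.0, 1.04, 1.46], 'eef_pos': [563.25, 4.68, 217.96], 'tcp_rot': [-3.14, 0.0, -0.0], 'ft_force': [0.37, 0.44, 0.77], 'grip_force': 0.0, 'opening': 0.63}
[273.28326058 230.82525899]
(array([565.63773858,   7.6099177 ,  14.56241433]), np.float64(0.3237188283836422), array([ 249,  200,   48,   54, 2071], dtype=int32))
(array([565.63773858,   7.6099177 ,  14.56241433]), np.float64(0.3237188283836422), array([ 249,  200,   48,   54, 2071], dtype=int32))
(array([561.92331172,   5.72296561,  15.41974275]), np.float64(0.6362470340803946), array([286, 204,  17,  18, 230], dtype=int32))
```

View pics/w2.png

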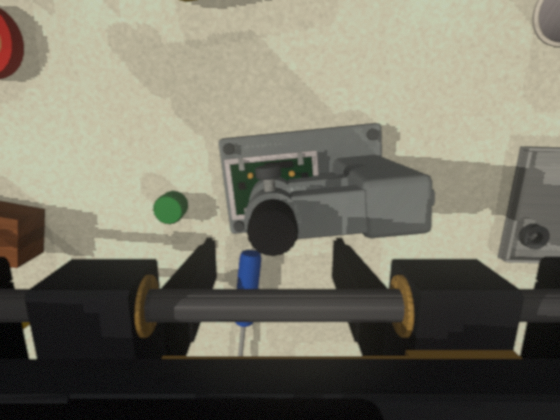

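Emit:
{"name": "move_arm", "arguments": {"moves": [0.01,-0.016,0.14,0,0,0,0.14,0,0,0,0.12,0,0,0,0,0,0,0,0,0]}}

```text
t: 3.68
eef_pos: [566.4, 7.7, 160.6]
tcp_rot: [3.141, -0.002, -0.001]
ft_force: [1.0, 0.3, -0.8]
opening: 0.633
grip_force: 0.0
```

Run:
```python
from h import *
st();im,K,T=snap("wrist");p=proj(K,T,[565,7,179]);print(p)
for t in(35,45,):print(capfit(im,K,T,179,p,16,r=60,thr=t))
st()
```

```text
{'t': 3.68, 'joints': [-0.1, 0.47, 1.77, -0.0, 0.9, 1.47], 'eef_pos': [566.36, 7.72, 160.56], 'tcp_rot': [3.14, -0.0, -0.0], 'ft_force': [0.95, 0.35, -0.76], 'grip_force': 0.0, 'opening': 0.63}
[279.4280717  277.82661588]
(array([611.17835215,   7.60633636,  51.26627387]), np.float64(0.8486641122200911), array([ 246,  231,   65,   58, 2817], dtype=int32))
(array([600.68369564,   7.98031678,  41.92030885]), np.float64(1.0663554922678828), array([ 245,  231,   67,   60, 3279], dtype=int32))
{'t': 3.72, 'joints': [-0.1, 0.47, 1.77, -0.0, 0.9, 1.47], 'eef_pos': [566.3, 7.78, 160.52], 'tcp_rot': [3.14, -0.0, -0.0], 'ft_force': [0.31, -0.04, -0.06], 'grip_force': 0.0, 'opening': 0.63}
```

Emit:
{"name": "move_arm", "arguments": {"moves": [-0.005,0,0.023,0,0,0,0,0]}}

```text
t: 3.98
eef_pos: [564.9, 8.0, 155.8]
tcp_rot: [3.141, -0.0, -0.0]
ft_force: [-0.2, -0.5, 0.3]
opening: 0.632
grip_force: 0.0
```

Emit:
{"name": "move_arm", "arguments": {"moves": [0,0,0,0,0,0,0,0,0,0,0,0,0,0,0,0,0,0,0,0,0,0,0,0], "claw": 20}}

```text
t: 4.72
eef_pos: [565.1, 7.2, 155.7]
tcp_rot: [3.14, -0.0, -0.0]
ft_force: [0.2, -6.0, 0.8]
opening: 0.335
grip_force: 30.0
```

Emit:
{"name": "move_arm", "arguments": {"moves": [0,0,-0.1,0,0,0,-0.2,0,0,0,-0.2,0,0,0,-0.2,0,0,0,0,0]}}

```text
t: 5.35
eef_pos: [565.7, 8.1, 262.9]
tcp_rot: [3.141, -0.004, -0.0]
ft_force: [0.4, 1.0, -1.1]
opening: 0.334
grip_force: 30.0
```

Run:
```python
from h import *
st();im,K,T=snap("wrist","w3");
t,K2,T2=snap("top","t3")
s,K3,T3=snap("scene","s3")
c=lambda im,x,y,w,h,W,H:cv2.resize(im[y:y+h,x:x+w],(W,H))
cv2.imwrite("pics/m3.png",np.hstack([np.vstack([c(im,150,100,280,210,400,300),c(t,250,160,240,120,400,300)]),c(s,170,110,160,240,400,600)]))
```

```text
{'t': 5.35, 'joints': [-0.1, 0.36, 1.65, 0.0, 1.13, 1.47], 'eef_pos': [565.68, 8.06, 262.92], 'tcp_rot': [3.14, -0.0, -0.0], 'ft_force': [0.42, 0.95, -1.14], 'grip_force': 30.0, 'opening': 0.33}
```

View pics/m3.png

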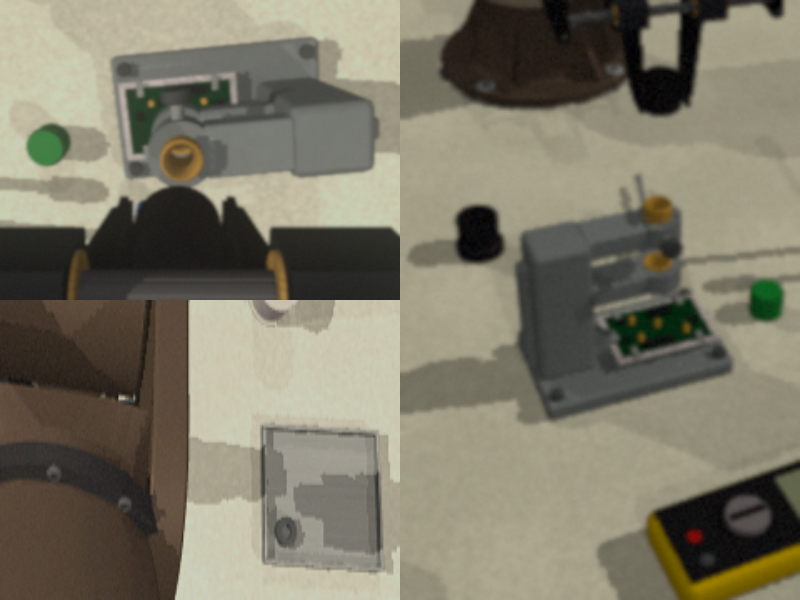

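The cap is lifted and level in the fingers. The brass mouth is exposed at wrist (277,211) and scene (273,194). I'll measure the mouth and carry the cap to the tray.

```bash
cat >> h.py <<'E'
def brassfit(im,K,T,z,p,R=12,r=35,fix=True):
    from scipy.optimize import least_squares
    h=cv2.cvtColor(im,cv2.COLOR_BGR2HSV);m=((h[...,0]>8)&(h[...,0]<28)&(h[...,1]>110)&(h[...,2]>60)).astype(np.uint8)
    w=np.zeros_like(m);cv2.circle(w,tuple(map(int,p)),r,1,-1);m*=w
    n,l,s,c=cv2.connectedComponentsWithStats(m);k=1+np.argmax(s[1:,4]);m=(l==k).astype(np.uint8)
    cn=max(cv2.findContours(m,0,1)[0],key=cv2.contourArea)[:,0]
    W=np.array([onz(K,T,q,z)[:2] for q in cn]);cam=ray(K,T,(0,0))[0][:2]
    c0=W.mean(0);u=(c0-cam)/np.linalg.norm(c0-cam);f=W[(W-c0)@u>-2]
    o=least_squares(lambda q:np.hypot(*(f-q[:2]).T)-(R if fix else q[2]),[*c0,R],loss="soft_l1",f_scale=.5)
    return o.x.round(2),round(np.sqrt(np.mean(o.fun**2)),2),s[k].tolist()
E
python3 - <<'E'
from h import *
im,K,T=snap("wrist")
for f in(True,False):print(brassfit(im,K,T,165,(277,211),fix=f))
i=viewer.camera_info("scene");s=cv2.imread("pics/s3.png")
for f in(True,False):print(brassfit(s,np.array(i["K"]),np.array(i["camera_from_world"]),165,(273,194),r=12,fix=f))
E
```

```text
(array([565.75,   7.81,  12.  ]), np.float64(0.49), [262, 195, 30, 31, 707])
(array([564.85,   7.85,  11.28]), np.float64(0.24), [262, 195, 30, 31, 707])
(array([564.23,   5.52,  12.  ]), np.float64(1.29), [267, 188, 12, 11, 109])
(array([564.08,   5.59,  11.79]), np.float64(1.29), [267, 188, 12, 11, 109])
```

Emit:
{"name": "move_arm", "arguments": {"moves": [0,0.2,0,0,-0.025,0.3,0,0,-0.025,0.35,0,0,-0.025,0.35,0,0,-0.025,0.35,0,0,-0.025,0.35,0,0,-0.025,0.3,0,0,-0.03,0.25,0.2,0,0,0,0.3,0,0,0,0,0]}}

```text
t: 6.8
eef_pos: [536.3, -358.8, 181.9]
tcp_rot: [-3.137, 0.006, -0.001]
ft_force: [-0.1, -0.6, 1.0]
opening: 0.338
grip_force: 30.0
```

Run:
```python
from h import *
st();im,K,T=snap("wrist","w4")
print(proj(K,T,[537,-362,4]))
```

```text
{'t': 6.8, 'joints': [-0.69, 0.55, 1.54, 0.0, 1.06, 0.88], 'eef_pos': [536.32, -358.75, 181.86], 'tcp_rot': [-3.14, 0.01, -0.0], 'ft_force': [-0.08, -0.57, 0.98], 'grip_force': 30.0, 'opening': 0.34}
[280.05277674 188.34502189]
```

View pics/w4.png

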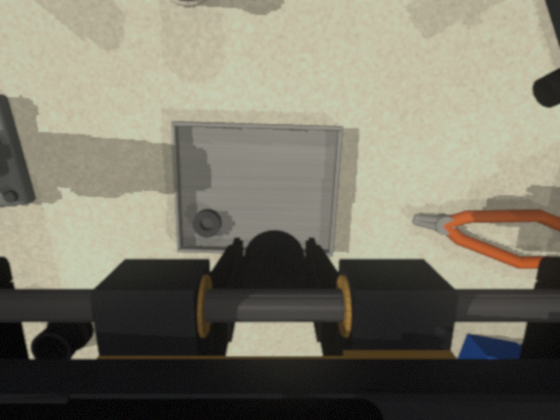

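The projected landing spot (280,188) is inside the tray, which spans (175–340, 125–250), and clear of the collar at (208,222). Lowering.

Emit:
{"name": "move_arm", "arguments": {"moves": [0,0,0.25,0,0,0,0.25,0,0,0,0.25,0,0,0,0.25,0,0,0,0.08,0,0,0,0.02,0,0,0,0,0]}}

```text
t: 7.72
eef_pos: [538.6, -359.9, 22.3]
tcp_rot: [3.14, -0.002, -0.0]
ft_force: [0.6, 0.7, 0.0]
opening: 0.335
grip_force: 30.0
```

Emit:
{"name": "move_arm", "arguments": {"moves": [0,0,0.01,0,0,0,0.01,0,0,0,0,0]}}

```text
t: 8.1
eef_pos: [537.9, -359.6, 17.9]
tcp_rot: [3.141, -0.0, -0.0]
ft_force: [0.6, 0.3, -0.3]
opening: 0.332
grip_force: 30.0
```

Emit:
{"name": "move_arm", "arguments": {"moves": [0,0,0.025,0,0,0,0.02,0,0,0,0,0]}}

```text
t: 8.48
eef_pos: [537.7, -359.4, 10.5]
tcp_rot: [-3.141, 0.0, -0.0]
ft_force: [0.2, -0.4, 0.2]
opening: 0.333
grip_force: 30.0
```

Emit:
{"name": "move_arm", "arguments": {"moves": [0,0,0.008,0,0,0,0,0]}}

```text
t: 8.72
eef_pos: [537.8, -359.5, 9.7]
tcp_rot: [-3.142, 0.0, -0.0]
ft_force: [-0.5, -0.2, -0.6]
opening: 0.335
grip_force: 30.0
```

Emit:
{"name": "move_arm", "arguments": {"moves": [0,0,0.006,0,0,0,0,0]}}

```text
t: 8.98
eef_pos: [537.8, -359.5, 8.8]
tcp_rot: [3.142, 0.0, -0.0]
ft_force: [0.1, -0.2, -1.2]
opening: 0.334
grip_force: 30.0
```

Emit:
{"name": "move_arm", "arguments": {"moves": [0,0,0.005,0,0,0,0,0]}}

```text
t: 9.22
eef_pos: [537.8, -359.5, 8.0]
tcp_rot: [3.142, 0.0, -0.0]
ft_force: [-0.2, 0.6, -0.2]
opening: 0.334
grip_force: 30.0
```

Emit:
{"name": "move_arm", "arguments": {"moves": [0,0,0.004,0,0,0,0,0]}}

```text
t: 9.48
eef_pos: [537.9, -359.6, 7.7]
tcp_rot: [3.141, -0.0, -0.0]
ft_force: [-1.6, 0.4, 3.1]
opening: 0.333
grip_force: 30.0
```

Emit:
{"name": "move_arm", "arguments": {"moves": [0,0,0.004,0,0,0,0,0]}}

```text
t: 9.72
eef_pos: [537.9, -359.6, 7.7]
tcp_rot: [3.141, -0.0, -0.0]
ft_force: [-3.3, 1.7, 8.4]
opening: 0.335
grip_force: 30.0
```

Contact with the tray floor at 8 N. Release and rise.

Emit:
{"name": "move_arm", "arguments": {"moves": [0,0,-0.004,0,0,0,0,0,0,0,0,0,0,0,-0.05,0,0,0,-0.15,0,0,0,-0.25,0,0,0,-0.3,0,0,0,-0.3,0,0,0,-0.3,0,0,0,0,0], "claw": 48}}

```text
t: 10.98
eef_pos: [538.8, -360.2, 214.2]
tcp_rot: [3.137, -0.005, -0.0]
ft_force: [-0.9, 0.6, 0.2]
opening: 0.509
grip_force: 0.0
```

Run:
```python
from h import *
st();im,K,T=snap("wrist","w5")
p=proj(K,T,[538,-360,31]);print(p,capfit(im,K,T,31,p,16,r=30))
s,K,T=snap("scene","s5")
c=lambda im,x,y,w,h,W,H:cv2.resize(im[y:y+h,x:x+w],(W,H))
cv2.imwrite("pics/m5.png",np.hstack([c(im,140,60,240,180,400,300),c(s,60,230,120,90,400,300)]))
```

```text
{'t': 10.98, 'joints': [-0.69, 0.52, 1.5, -0.0, 1.11, 0.88], 'eef_pos': [538.8, -360.25, 214.2], 'tcp_rot': [3.14, -0.01, -0.0], 'ft_force': [-0.85, 0.58, 0.18], 'grip_force': 0.0, 'opening': 0.51}
[274.93907045 190.66573248] (array([ 538.11817607, -357.5812858 ,   13.9304507 ]), np.float64(0.3282847381738037), array([259, 174,  28,  31, 694], dtype=int32))
```

View pics/m5.png

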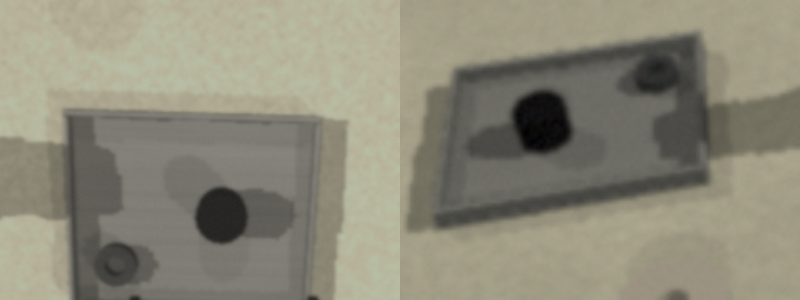

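The cap sits upright and flat in the tray, with the collar untouched. Going to the ram.

Emit:
{"name": "move_arm", "arguments": {"moves": [0,-0.1,-0.12,0,0,-0.25,-0.12,0,-0.02,-0.35,0,0,-0.02,-0.35,0,0,-0.02,-0.35,0,0,-0.02,-0.35,0,0,-0.02,-0.35,0,0,-0.02,-0.35,0,0,-0.02,-0.35,0,0,-0.02,-0.35,0,0]}}

```text
t: 12.32
eef_pos: [513.1, 115.3, 246.2]
tcp_rot: [3.142, 0.0, -0.0]
ft_force: [-0.0, 0.2, -0.3]
opening: 0.503
grip_force: 0.0
```

Emit:
{"name": "move_arm", "arguments": {"moves": [-0.02,-0.35,0,0,-0.01,-0.35,0,0,0,-0.3,0,0,0,-0.18,0,0,0,0,0,0,0,0,0,0]}}

```text
t: 13.08
eef_pos: [509.1, 289.7, 245.9]
tcp_rot: [3.141, 0.001, -0.0]
ft_force: [-0.8, -0.1, -0.3]
opening: 0.503
grip_force: 0.0
```

Run:
```python
from h import *
st();im,K,T=snap("wrist","w6")
print(proj(K,T,[513,292,167]))
```

```text
{'t': 13.08, 'joints': [0.4, 0.41, 1.62, -0.0, 1.12, 1.98], 'eef_pos': [509.07, 289.66, 245.91], 'tcp_rot': [3.14, 0.0, -0.0], 'ft_force': [-0.75, -0.12, -0.32], 'grip_force': 0.0, 'opening': 0.5}
[273.34198921 212.18603664]
```

View pics/w6.png

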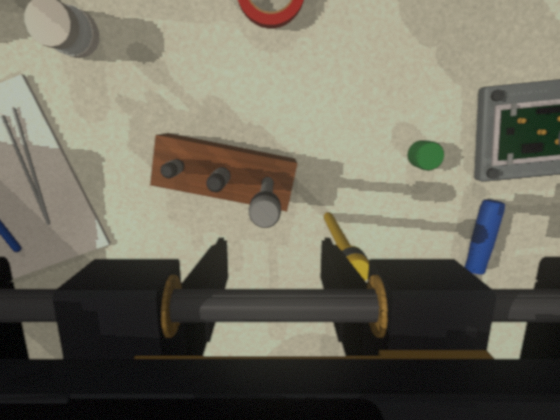

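Run:
```python
from h import *
im=cv2.imread("pics/w6.png");i=viewer.camera_info("wrist");K,T=np.array(i["K"]),np.array(i["camera_from_world"])
print("yellow base",onz(K,T,(328,214),0).round(1))
i=viewer.camera_info("top");Kt,Tt=np.array(i["K"]),np.array(i["camera_from_world"])
for z in(160,):print("yellow head",onz(Kt,Tt,(183.5,264.5),z).round(1))
i=viewer.camera_info("scene");Ks,Ts=np.array(i["K"]),np.array(i["camera_from_world"])
print("yellow tri",tri([(Kt,Tt,(183.5,264.5)),(Ks,Ts,(352,155))]).round(1))
# ram head: grey disc, brighter than block/dark
g=cv2.GaussianBlur(cv2.cvtColor(im,cv2.COLOR_BGR2GRAY),(5,5),1)
c=cv2.HoughCircles(g[170:250,225:305],cv2.HOUGH_GRADIENT,1,30,param1=60,param2=10,minRadius=11,maxRadius=20)
print(c+[225,170,0] if c is not None else None, 12*K[0,0]/(T@[513,292,167,1])[2])
for q in (c[0][:2] if c is not None else []):print(onz(K,T,q[:2]+[225,170],167).round(1))
```

```text
yellow base [465.1 225.3   0. ]
yellow head [460.  220.4 160. ]
yellow tri [460.5 222.6 157.9]
[[[265.5        209.5         18.        ]
  [280.5        183.5         12.19999981]]] 16.39887375961433
[515.3 297.4 167. ]
[534.5 286.5 167. ]
```

Emit:
{"name": "move_arm", "arguments": {"moves": [0.04,-0.04,0.14,0,0,0,0.14,0,0,0,0.12,0,0,0,0,0,0,0,0,0]}}

```text
t: 13.75
eef_pos: [516.0, 295.6, 186.8]
tcp_rot: [-3.141, -0.001, -0.001]
ft_force: [0.7, -0.4, -0.1]
opening: 0.501
grip_force: 0.0
```

Run:
```python
from h import *
s=st();im,K,T=snap("wrist","w7")
p=proj(K,T,[515,297.5,167]);print(p,12*K[0,0]/(T@[515,297,167,1])[2],"tcp px",proj(K,T,s["eef_pos"]))
x,y=map(int,p);g=cv2.GaussianBlur(cv2.cvtColor(im,cv2.COLOR_BGR2GRAY),(5,5),1)
c=cv2.HoughCircles(g[y-45:y+45,x-45:x+45],cv2.HOUGH_GRADIENT,1,30,param1=60,param2=10,minRadius=15,maxRadius=26)
for q in (c[0][:3] if c is not None else []):print(q+[x-45,y-45,0],onz(K,T,q[:2]+[x-45,y-45],167).round(1))
cv2.imwrite("pics/m7.png",cv2.resize(im[120:300,140:400],None,fx=2,fy=2))
```

```text
{'t': 13.75, 'joints': [0.41, 0.48, 1.67, -0.0, 1.0, 1.98], 'eef_pos': [516.0, 295.59, 186.77], 'tcp_rot': [-3.14, -0.0, -0.0], 'ft_force': [0.69, -0.35, -0.15], 'grip_force': 0.0, 'opening': 0.5}
[273.91755774 247.77516124] 20.945616652340306 tcp px [277.5558571  259.71632688]
[272.5        247.5         21.79999924] [515.2 298.3 167. ]
```

View pics/m7.png

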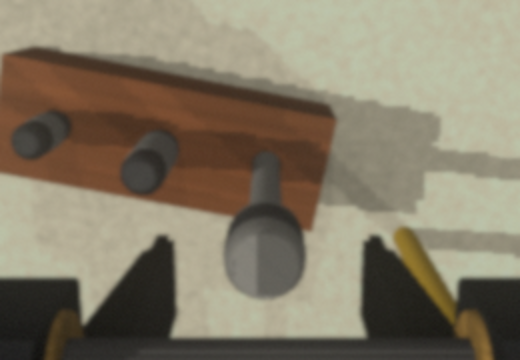

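The head at (263,250) in the crop is centred between the open fingers, and the yellow rod is outside the right finger. Descend and grip.

Emit:
{"name": "move_arm", "arguments": {"moves": [-0.005,-0.006,0.12,0,0,0,0.12,0,0,0,0.1,0,0,0,0.005,0,0,0,0,0]}}

```text
t: 14.42
eef_pos: [515.1, 297.0, 134.8]
tcp_rot: [-3.141, -0.001, -0.0]
ft_force: [0.1, -0.4, 0.7]
opening: 0.507
grip_force: 0.0
```

Emit:
{"name": "move_arm", "arguments": {"moves": [0,0,0,0,0,0,0,0,0,0,0,0,0,0,0,0,0,0,0,0,0,0,0,0], "claw": 12}}

```text
t: 15.18
eef_pos: [515.0, 296.9, 134.4]
tcp_rot: [-3.142, -0.0, -0.0]
ft_force: [0.3, 0.2, 3.0]
opening: 0.25
grip_force: 30.0
```

Emit:
{"name": "move_arm", "arguments": {"moves": [0,0,-0.03,0,0,0,-0.08,0,0,0,-0.1,0,0,0,-0.15,0,0,0,-0.2,0,0,0,-0.2,0,0,0,-0.2,0,0,0,-0.2,0,0,0,-0.1,0,0,0,0,0]}}

```text
t: 16.42
eef_pos: [514.9, 296.9, 324.0]
tcp_rot: [-3.141, -0.001, -0.0]
ft_force: [0.4, -0.1, -3.1]
opening: 0.245
grip_force: 30.0
```

Run:
```python
from h import *
s=st();im,K,T=snap("wrist","w8");e=s["eef_pos"]
print(proj(K,T,e-[0,0,127]),proj(K,T,e))
sc,Ks,Ts=snap("scene","s8");print(proj(Ks,Ts,e-[0,0,127]),proj(Ks,Ts,e+[0,0,5]))
x,y=map(int,proj(Ks,Ts,e-[0,0,60]));a=sc[max(0,y-75):y+75,x-65:x+65]
cv2.imwrite("pics/m8.png",np.hstack([cv2.resize(a,(390,450)),cv2.resize(im[110:310,190:370],(405,450))]))
print(x,y)
```

```text
{'t': 16.42, 'joints': [0.41, 0.36, 1.48, -0.0, 1.3, 1.98], 'eef_pos': [514.86, 296.93, 324.03], 'tcp_rot': [-3.14, -0.0, -0.0], 'ft_force': [0.44, -0.08, -3.1], 'grip_force': 30.0, 'opening': 0.25}
[276.31452766 202.15750522] [277.55023837 259.71903418]
[393.61813527 148.00288425] [403.87751485  92.02894032]
398 120
```

View pics/m8.png

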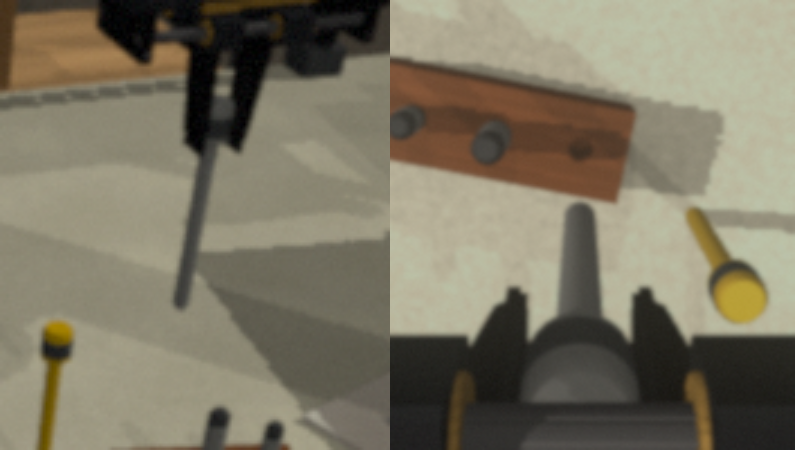

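The ram hangs straight in the grip, with its tip at (274,204) against a predicted (276,202). Carry it over the bushing.

Emit:
{"name": "move_arm", "arguments": {"moves": [0.02,0.1,0,0,0.04,0.2,0,0,0.05,0.25,0,0,0.05,0.28,0,0,0.05,0.28,0,0,0.04,0.28,0,0,0.04,0.25,0,0,0.03,0.2,0,0,0.013,0.1,0,0,0,0,0,0]}}

```text
t: 17.77
eef_pos: [564.5, 5.1, 322.7]
tcp_rot: [-3.142, 0.001, -0.002]
ft_force: [-0.1, 0.8, -2.7]
opening: 0.248
grip_force: 30.0
```

Emit:
{"name": "move_arm", "arguments": {"moves": [0,0,0,0,0,0,0.07,0,0,0,0,0]}}

```text
t: 18.15
eef_pos: [564.2, 6.6, 311.6]
tcp_rot: [-3.141, 0.002, 0.001]
ft_force: [0.0, -0.0, -3.3]
opening: 0.248
grip_force: 30.0
```

Run:
```python
from h import *
s=st();im,K,T=snap("wrist","w9");e=s["eef_pos"]
b=proj(K,T,[565,7.8,165]);print("pred tip",proj(K,T,e-[0,0,127]),"pred bush",b)
print(brassfit(im,K,T,165,b,fix=False,r=32),brassfit(im,K,T,165,b,r=32))
sc,Ks,Ts=snap("scene","s9");q=proj(Ks,Ts,[565,6,165]);x,y=map(int,q);print(x,y)
cv2.imwrite("pics/m9.png",np.hstack([cv2.resize(im[130:250,215:335],(400,400),interpolation=2),cv2.resize(sc[y-40:y+40,x-40:x+40],(400,400),interpolation=2)]))
```

```text
{'t': 18.15, 'joints': [-0.11, 0.32, 1.57, -0.0, 1.25, 1.46], 'eef_pos': [564.21, 6.59, 311.62], 'tcp_rot': [-3.14, 0.0, 0.0], 'ft_force': [0.04, -0.01, -3.29], 'grip_force': 30.0, 'opening': 0.25}
pred tip [276.25618483 201.71312941] pred bush [274.82941669 195.82180603]
(array([568.69,   7.51,  11.68]), np.float64(2.67), [263, 182, 25, 24, 416]) (array([569.26,   7.47,  12.  ]), np.float64(2.62), [263, 182, 25, 24, 416])
272 192
```

View pics/m9.png

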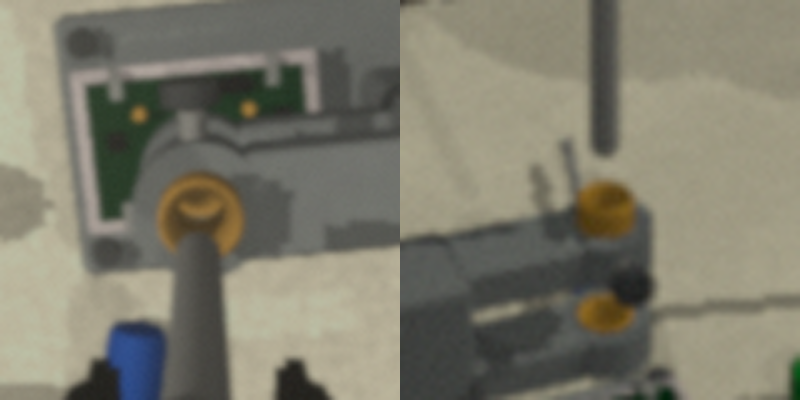

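Wrist crop: the tip's leading edge is around row 200 and the bushing mouth is centred at (275,194). The tip lags in -x by 2–4 mm, a slight lean within the pads. Shift +x, lower to just above the mouth and compare again.

Emit:
{"name": "move_arm", "arguments": {"moves": [0.017,0.003,0.03,0,0,0,0.05,0,0,0,0,0,0,0,0,0]}}

```text
t: 18.75
eef_pos: [567.3, 5.4, 300.7]
tcp_rot: [3.142, -0.0, -0.0]
ft_force: [-0.4, 0.2, -3.4]
opening: 0.245
grip_force: 30.0
```

Run:
```python
from h import *
s=st();im,K,T=snap("wrist","w10");e=s["eef_pos"]
for d in(0,5,-5):print("tip",d,proj(K,T,e-[-d,0,127.4]).round(1))
for d in(0,10.5,12,-12):print("bush",d,proj(K,T,[565.2+d,7.8,165]).round(1))
h=cv2.cvtColor(im,cv2.COLOR_BGR2HSV);print([h[r,275].tolist() for r in range(172,222)])
cv2.imwrite("pics/m10.png",cv2.resize(im[150:250,225:325],(600,600),interpolation=2))
```

```text
{'t': 18.75, 'joints': [-0.11, 0.33, 1.58, -0.0, 1.23, 1.46], 'eef_pos': [567.28, 5.39, 300.73], 'tcp_rot': [3.14, -0.0, -0.0], 'ft_force': [-0.44, 0.25, -3.37], 'grip_force': 30.0, 'opening': 0.24}
tip 0 [276.2 201.8]
tip 5 [276.2 196.2]
tip -5 [276.2 207.4]
bush 0 [273.5 201.9]
bush 10.5 [273.5 190.4]
bush 12 [273.5 188.7]
bush -12 [273.5 214.9]
[[30, 9, 81], [25, 18, 84], [30, 16, 82], [30, 20, 76], [26, 25, 72], [30, 14, 72], [36, 14, 90], [36, 12, 104], [39, 16, 110], [40, 14, 113], [35, 14, 110], [30, 12, 110], [42, 12, 106], [35, 15, 104], [24, 26, 99], [18, 69, 92], [19, 130, 92], [18, 144, 110], [18, 153, 128], [18, 151, 132], [18, 146, 115], [18, 144, 99], [17, 139, 101], [18, 145, 107], [18, 148, 119], [18, 151, 135], [19, 146, 141], [18, 128, 128], [19, 89, 97], [21, 44, 75], [21, 26, 69], [25, 21, 72], [25, 22, 70], [20, 22, 70], [25, 22, 71], [20, 22, 70], [26, 25, 71], [25, 21, 72], [25, 22, 71], [21, 25, 72], [24, 18, 71], [20, 21, 72], [25, 21, 72], [25, 21, 72], [25, 21, 73], [26, 24, 73], [23, 28, 74], [21, 24, 73], [21, 24, 74], [26, 25, 72]]
```

View pics/m10.png

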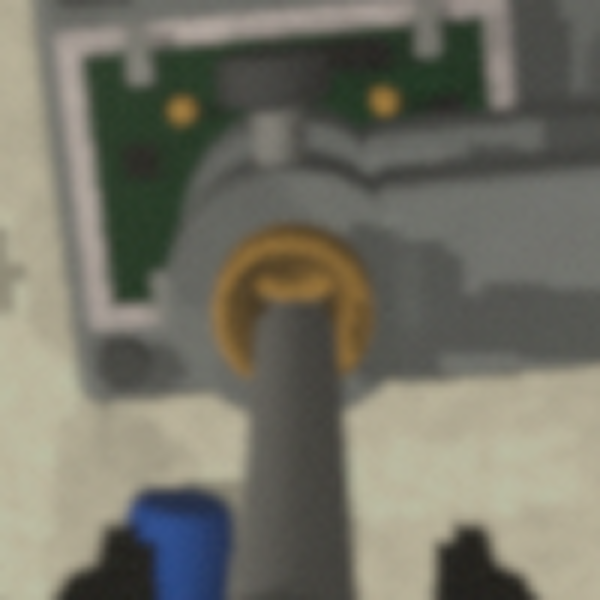

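The tip's y is centred: crop column 296 against the mouth's 294. In x the tip sits about 1.5–2 mm short, well within the lead-in. Add +1.5 mm and lower gently.

Emit:
{"name": "move_arm", "arguments": {"moves": [0.01,0,0.03,0,0,0,0.03,0,0,0,0,0]}}

```text
t: 19.18
eef_pos: [568.6, 5.4, 291.2]
tcp_rot: [-3.142, 0.001, -0.0]
ft_force: [0.1, 0.6, -3.9]
opening: 0.248
grip_force: 30.0
```

Emit:
{"name": "move_arm", "arguments": {"moves": [0,0,0.03,0,0,0,0.02,0,0,0,0,0]}}

```text
t: 19.55
eef_pos: [568.7, 5.4, 283.9]
tcp_rot: [3.142, 0.0, -0.0]
ft_force: [0.4, 0.1, -2.5]
opening: 0.247
grip_force: 30.0
```

Emit:
{"name": "move_arm", "arguments": {"moves": [-0.005,0,0.03,0,0,0,0.03,0,0,0,0,0]}}

```text
t: 19.92
eef_pos: [567.8, 5.4, 274.8]
tcp_rot: [3.142, 0.001, -0.0]
ft_force: [0.3, 0.4, -2.5]
opening: 0.249
grip_force: 30.0
```

Emit:
{"name": "move_arm", "arguments": {"moves": [-0.006,0,0.03,0,0,0,0.02,0,0,0,0,0]}}

```text
t: 20.3
eef_pos: [567.0, 5.4, 267.5]
tcp_rot: [3.142, 0.0, -0.0]
ft_force: [0.5, -0.2, -3.6]
opening: 0.248
grip_force: 30.0
```

Emit:
{"name": "move_arm", "arguments": {"moves": [-0.007,0,0,0,0,0,0.02,0,0,0,0,0]}}

```text
t: 20.68
eef_pos: [566.1, 5.4, 264.5]
tcp_rot: [3.142, 0.0, -0.0]
ft_force: [1.0, -0.3, -3.4]
opening: 0.245
grip_force: 30.0
```

Emit:
{"name": "move_arm", "arguments": {"moves": [-0.007,0,0,0,0,0,0.02,0,0,0,0,0]}}

```text
t: 21.05
eef_pos: [565.1, 5.5, 261.5]
tcp_rot: [3.142, -0.0, -0.0]
ft_force: [1.4, 0.0, -4.3]
opening: 0.25
grip_force: 30.0
```

Emit:
{"name": "move_arm", "arguments": {"moves": [0,0,0.04,0,0,0,0.04,0,0,0,0.04,0,0,0,0.04,0,0,0,0,0]}}

```text
t: 21.68
eef_pos: [564.9, 5.4, 237.1]
tcp_rot: [-3.142, 0.001, -0.0]
ft_force: [3.0, 0.8, -3.7]
opening: 0.247
grip_force: 30.0
```

Run:
```python
from h import *
s=st();im,K,T=snap("wrist","w11");e=s["eef_pos"]
h=cv2.cvtColor(im,cv2.COLOR_BGR2HSV)
b=proj(K,T,[565.2,7.8,165]);print(b)
sc,Ks,Ts=snap("scene","s11");x,y=map(int,proj(Ks,Ts,[565,6,130]));x0,y0=map(int,b)
cv2.imwrite("pics/m11.png",np.hstack([cv2.resize(im[y0-60:y0+60,x0-60:x0+60],(400,400),interpolation=2),cv2.resize(sc[y-40:y+40,x-40:x+40],(400,400),interpolation=2)]))
```

```text
{'t': 21.68, 'joints': [-0.11, 0.38, 1.68, -0.0, 1.08, 1.46], 'eef_pos': [564.88, 5.44, 237.07], 'tcp_rot': [-3.14, 0.0, -0.0], 'ft_force': [3.01, 0.76, -3.65], 'grip_force': 30.0, 'opening': 0.25}
[273.35185006 219.55559731]
```

View pics/m11.png

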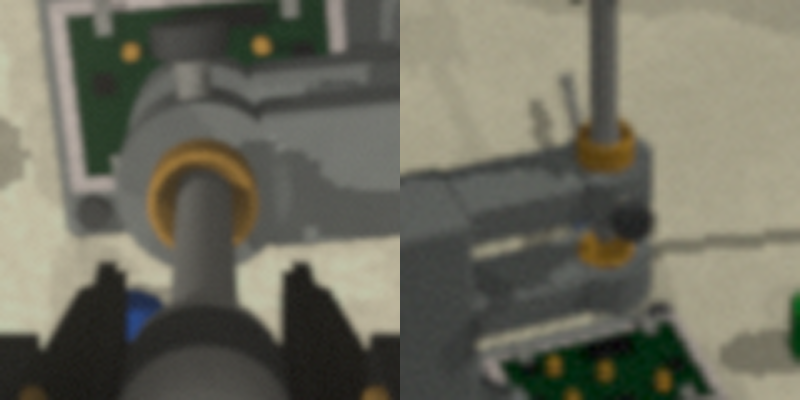

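The rod is through the upper bushing, and only small lateral forces show. I have now viewed 14 pictures, over the limit of 10, so from here I work from numbers only.

Emit:
{"name": "move_arm", "arguments": {"moves": [0.005,0,0.02,0,0,0,0.03,0,0,0,0,0]}}

```text
t: 22.15
eef_pos: [565.5, 5.4, 229.7]
tcp_rot: [3.142, 0.001, -0.0]
ft_force: [1.6, 0.9, -3.6]
opening: 0.247
grip_force: 30.0
```

Emit:
{"name": "move_arm", "arguments": {"moves": [0,0,0.02,0,0,0,0.02,0,0,0,0,0]}}

```text
t: 22.52
eef_pos: [565.6, 5.4, 223.9]
tcp_rot: [3.142, 0.0, -0.0]
ft_force: [2.0, 1.2, -4.7]
opening: 0.245
grip_force: 30.0
```

Emit:
{"name": "move_arm", "arguments": {"moves": [0,-0.003,0.03,0,0,0,0.03,0,0,0,0,0]}}

```text
t: 22.9
eef_pos: [565.7, 5.8, 214.7]
tcp_rot: [3.142, 0.001, -0.0]
ft_force: [2.2, 0.2, -3.9]
opening: 0.248
grip_force: 30.0
```

Emit:
{"name": "move_arm", "arguments": {"moves": [0,0,0.03,0,0,0,0.03,0,0,0,0,0]}}

```text
t: 23.28
eef_pos: [565.7, 5.9, 205.7]
tcp_rot: [3.142, 0.0, -0.0]
ft_force: [2.6, 0.4, -4.5]
opening: 0.245
grip_force: 30.0
```

Emit:
{"name": "move_arm", "arguments": {"moves": [0,0,0.03,0,0,0,0.03,0,0,0,0,0]}}

```text
t: 23.65
eef_pos: [565.7, 5.9, 196.8]
tcp_rot: [3.142, 0.0, -0.0]
ft_force: [2.9, -0.4, -5.0]
opening: 0.245
grip_force: 30.0
```

Emit:
{"name": "move_arm", "arguments": {"moves": [0.004,0,0.03,0,0,0,0.03,0,0,0,0.016,0,0,0,0,0,0,0,0,0]}}

```text
t: 24.28
eef_pos: [566.2, 5.9, 185.7]
tcp_rot: [3.142, 0.0, -0.0]
ft_force: [0.7, 0.3, -4.3]
opening: 0.247
grip_force: 30.0
```

Run:
```python
from h import *
s=st();im,K,T=snap("wrist","w12");e=s["eef_pos"]
# slip check: head seen in the hand-fixed camera, w8 vs now
a=cv2.imread("pics/w8.png");print("shoulder/head px",proj(K,T,e+[12,0,4.6]).round(),proj(K,T,e+[0,0,32.6]).round())
g=lambda i:cv2.cvtColor(i,cv2.COLOR_BGR2GRAY)
for x in(268,276,284):
    print([g(a)[r,x] for r in range(244,290,2)],[g(im)[r,x] for r in range(244,290,2)])
sh=cv2.matchTemplate(g(im)[235:310,225:330],g(a)[248:288,250:303],cv2.TM_CCOEFF_NORMED);print("head shift",np.array(cv2.minMaxLoc(sh)[3])-[25,13],sh.max())
sc,Ks,Ts=snap("scene","s12")
for z in(80,66,58,50,36):
    p=proj(Ks,Ts,[565.5,5.8,z]);x,y=p.round().astype(int);print(z,p.round(1))
h=cv2.cvtColor(sc,cv2.COLOR_BGR2HSV)
for r in range(218,246):print(r,[tuple(int(v) for v in h[r,c]) for c in range(266,276,2)])
```

```text
{'t': 24.28, 'joints': [-0.11, 0.44, 1.74, -0.0, 0.96, 1.47], 'eef_pos': [566.22, 5.89, 185.73], 'tcp_rot': [3.14, 0.0, -0.0], 'ft_force': [0.68, 0.25, -4.33], 'grip_force': 30.0, 'opening': 0.25}
shoulder/head px [278. 241.] [278. 290.]
[np.uint8(93), np.uint8(91), np.uint8(85), np.uint8(67), np.uint8(49), np.uint8(43), np.uint8(43), np.uint8(44), np.uint8(41), np.uint8(46), np.uint8(65), np.uint8(66), np.uint8(68), np.uint8(72), np.uint8(72), np.uint8(75), np.uint8(78), np.uint8(81), np.uint8(85), np.uint8(90), np.uint8(90), np.uint8(89), np.uint8(71)] [np.uint8(100), np.uint8(99), np.uint8(91), np.uint8(69), np.uint8(47), np.uint8(40), np.uint8(42), np.uint8(40), np.uint8(40), np.uint8(48), np.uint8(70), np.uint8(74), np.uint8(73), np.uint8(77), np.uint8(78), np.uint8(81), np.uint8(84), np.uint8(87), np.uint8(91), np.uint8(98), np.uint8(100), np.uint8(100), np.uint8(80)]
[np.uint8(70), np.uint8(68), np.uint8(69), np.uint8(60), np.uint8(46), np.uint8(44), np.uint8(45), np.uint8(43), np.uint8(43), np.uint8(53), np.uint8(68), np.uint8(67), np.uint8(69), np.uint8(69), np.uint8(71), np
[... 2648 characters left out ...]
(67, 239, 32), (63, 255, 26), (24, 165, 68), (33, 158, 50)]
238 [(70, 199, 41), (71, 230, 41), (57, 137, 39), (22, 182, 94), (27, 180, 68)]
239 [(70, 228, 38), (70, 235, 39), (55, 168, 38), (22, 195, 89), (28, 169, 68)]
240 [(71, 242, 39), (70, 242, 38), (60, 174, 38), (23, 185, 77), (31, 191, 56)]
241 [(64, 193, 41), (69, 255, 37), (71, 234, 36), (37, 167, 52), (49, 162, 44)]
242 [(39, 172, 52), (65, 162, 44), (65, 172, 43), (67, 206, 42), (69, 236, 40)]
243 [(25, 174, 82), (48, 166, 46), (68, 255, 36), (71, 255, 37), (70, 210, 40)]
244 [(21, 194, 105), (36, 143, 48), (71, 235, 39), (71, 197, 35), (70, 235, 26)]
245 [(20, 195, 102), (30, 152, 47), (69, 207, 32), (64, 143, 25), (75, 24, 21)]
```

There is no slip in the grip: the head's pixel profile matches the one at lift. The tip ends at scene row 231–232, where z = 58 mm projects to row 232, and the terminal is clear below at rows 237–240. Settle and hand in.

Emit:
{"name": "move_arm", "arguments": {"moves": [0,0,0,0,0,0,0,0,0,0,0,0,0,0,0,0]}}

```text
t: 24.88
eef_pos: [566.3, 5.9, 185.8]
tcp_rot: [3.142, 0.0, -0.0]
ft_force: [0.6, -0.2, -3.0]
opening: 0.247
grip_force: 30.0
```

```bash
python3 -c "
from h import *
st();print(order.job_done())"
```

```text
{'t': 24.88, 'joints': [-0.11, 0.44, 1.74, -0.0, 0.96, 1.47], 'eef_pos': [566.3, 5.88, 185.84], 'tcp_rot': [3.14, 0.0, -0.0], 'ft_force': [0.61, -0.19, -3.01], 'grip_force': 30.0, 'opening': 0.25}
the job is handed in; nothing more can be done
None
```

The job is handed in at 24.9 s: the cap is mouth down on the tray floor, and the ram is still gripped through both bushings with its tip at about z = 58 mm, clear of the board; I viewed 14 pictures, over the limit of 10.

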